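# Open the guard gate of a bench test cage

## Robot

A 6-joint arm with a two-finger parallel gripper is mounted at the origin on the work surface. World frame = base frame: x ahead of the robot, y to its left, z up, the work surface at z = 0. Lengths are in m, angles in degrees, forces in N, time in s.
With the tool pointing down it reaches from about 0.3 to 0.75 m from the base axis. Payload 8.5 kg.
Tool frame: the origin (TCP) lies at the very end of the fingers, on their centre line; the grasp point (between the pads) lies 19 mm behind it; z points along the fingers, y is the line along which they close (so a half turn about z gives the same grasp; the last joint's range is limited). The gripper opens to 85 mm and grips with 20 to 120 N. Pads are 22 mm wide; open, the fingers measure 114 mm over their backs; the gripper's body (76 mm by 85 mm) begins 54 mm behind the grasp point. The pads swing forward as they close: fully open they stand 13 mm farther back than shut.
Start: joints at [-78.341, 21.807, 74.336, -0, 83.858, -12.336], TCP at [0.224, -0.502, 0.231] pointing down, gripper open.
Joint ranges: [-178.18, 178.18], [-50.72, 133.34], [12.68, 142.11], [-81.47, 261.47], [9.98, 163.14], [-165.26, 165.26]. Speed limits (degrees/s): [136.94, 136.94, 180, 180, 180, 180].

## Interface

Orientations are given as a 3x3 rotation matrix whose columns are the frame's x, y, z axes.
In Python, from rig import env, imaging gives the robot as it stands. The module is installed in compiled form; this text tells all that it offers.
- The arm moves only by the tool arm_command, never from a script. Its arguments are lists of equal length, an entry for each row: "turn": the turn, a rotation vector about the tool's x, y, z in units of 5 degrees (1.0 is 5 degrees), a list of three; "xyz": the shift along the tool's x, y, z in units of 50 mm (1.0 is 50 mm), a list of three; "claw": the finger opening in mm, from 0 to 85.4. A call has 1 to 12 rows; each row shifts and turns the commanded pose from where the row before left it, along the tool's axes as they then stand; what a row does not reach is not made up. A row lasts 1/10 s, in which the tool goes at most 50 mm and 8.59 degrees, less where a joint would pass 70% of its speed; a pose out of reach is approached as far as the arm can. A call is refused whole if a number of a shift passes 1 or a number of a turn 1, either way. A call with a gripper value outside its range is refused whole. The fingers move at their own pace and stop on an object; "squeeze" is the grip in N (left out, the last holds). Time passes only in rows, so rows that do not move let the fingers close. It gives the time, the measured TCP pose, the force, the opening and the grip force at its end, in the units of the state.
- env.observe(): the state, without advancing time (a new reading comes with each control period).
- imaging.get_image(name): name is "scene" or "top" or "wrist"; returns (picture, depth): 400x640x3 uint8, blue, green, red; 400x640 float32, m along the optical axis (not along the pixel's ray), 0 where there is no reading.
- imaging.camera_info(name): a dict with "camera_matrix" (3x3 intrinsics, pixels), "rvec" (rotation vector, rad) and "tvec" (3), from world to camera coordinates, as OpenCV has them. Camera axes: x right, y down, z forward; pixel columns grow to the right and rows downward; lengths in m; the calibration is good to about 2 mm. A picture is of the moment at which its call begins: read the wrist's pose just before it. camera_info takes no time and is no camera call; for the wrist camera it gives the pose at the moment of the call.
- env.close_job(): hands the job in; it is judged then, once.
The state is a dict: "time_s": time; "q": joint angles; "qvel": joint speeds; "joint_efforts": joint torques, N m; "position": TCP position; "tool_rot": TCP orientation; "ft_force": force on the tool from outside, world axes, zero at the start; "wrist_torque": the same for the moment, N m; "grip_width": finger opening in m; "gripper_force": force on a finger pad.
Only numpy, scipy, OpenCV 4.12 (cv2) and the standard library are available. Lean on these libraries where they do the work, as an engineer would, in place of code of your own. Each camera call takes 0.05 s, during which the arm holds its last target. There are 200 camera calls.

## Task

Open the guard gate of the small test cage so that the circuit board inside can be reached: gently ease the red thumb lever down until the latch bar is lifted out of its blue catch, pull the gate towards you while it is free, and swing it wide open, to about a right angle. Do not force the latch or sling the gate, leave the gate standing open, and leave everything else where it is.

Things in the scene. Friction and masses are not known exactly. Their poses are not given: they have to be found in the camera images.
- cage: The test cage, fixed to the bench: plywood floor, aluminium posts, clear panels, 260 x 300 x 170 mm (its x, y, z) without the gate. Origin: centre of its underside, on the bench; x points from the gate side to the back, z up. The gate closes its -x side, towards the robot. Rigid: keep the robot's force on cage, gate and lever under 25 N.
- gate (a joint): Angle of the yellow-framed gate, rad: 0 shut, growing as it swings out towards the robot (clockwise from above), end stop at 1.65. Upright hinge at its +y edge. 240 mm wide, frame 12 mm thick, 18 to 152 mm above the bench. A pull of about 2 N at the lever moves it when unlatched; it stays where it is left. Latched, it has about 2 mm of play at its free edge (0.01 rad).
- gate_hinge (a point): Fixed point on the gate's upright hinge axis, 144 mm above the bench; its axes are the cage's. With the gate shut, thumb_spot lies 40 mm in -x and 90 mm in -y of it.
- thumb_spot (a point): Fixed to the gate, swings with it but does not go down with the lever: middle of the red thumb plate's top face while up, 144 mm above the bench. Axes: the gate's (x into the cage when shut, y towards the hinge). Plate 50 mm wide in y; in x 62 mm are free between gate frame and a lip 16 mm high on the plate's outer edge. Press between them with closed fingers from above, pull at the lip.
- latch_pin (a point): Point on the level pin (on the gate, along x) that lever and bar turn on as one piece, 60 mm in -y of thumb_spot, 135 mm above the bench. The steel bar, 10 mm high, runs 116 mm in -y to its nose. Pressing the plate raises the nose; about 1.5 N, up to 5 N while pulling at the lip; let go, it falls by its weight. Lever's hard stop: 19 mm down. A guard covers the bar: only the lever lifts it.
- catch (a point): Fixed point on the cage's right front post, 145 mm up. The blue catch here has two tongues in front of the bar; the way out is a 14 mm slot between them, so the lever must be neither too high nor too low. The catch's height differs by +-11 mm, unmeasured: free within 2.3 mm of lever travel at thumb_spot, starting at 2 to 14.5 mm. Found by easing down in a 6 N pull. Out once the gate is at 0.1.
- board: Green circuit board under test, 90 x 60 mm, 22 mm high, loose on the cage's floor; to be left alone. Origin: centre of its underside.
- tape: Roll of grey tape, 90 mm across, 28 mm high, loose on the cage's clear roof, which is 170 mm above the bench; to be left alone. Origin: centre of its underside.
- screwdriver: Screwdriver with a yellow handle lying right of the cage; to be left alone. Origin: on the bench under its middle.
- tray: Open translucent parts tray, 120 x 170 x 45 mm, right of the cage; to be left alone. Origin: centre of its underside.
- meter: Orange multimeter lying face up, 150 x 75 x 44 mm, left of the cage; to be left alone. Origin: centre of its underside.
- flux_jar: Small amber jar with a white lid, 48 mm across, 60 mm high, left of the cage; to be left alone. Origin: centre of its underside.
- cleaner: White bottle with a red cap, 52 mm across, 120 mm high, right of the cage; to be left alone. Origin: centre of its underside.

How it is judged (in metres and radians):
On the way:
1. the bar is out of its catch and the gate stands ajar (more than 0.15 rad) (value of joint gate above 0.15 rad), for 0.1 s.
At the end, for the whole second after the job is handed in: The gate stands open by more than 1.25 rad (about 72 degrees; anything up to its end stop at 1.65 will do), is at rest, and is no longer touched (value of joint gate above 1.25 rad and velocity of joint gate between -0.05 and 0.05 rad/s).
It fails at once if the latch, gate or cage is forced: more than 25 N from the robot (contact force between any of the fingers, the arm and cage above 25 N).
It fails at once if the gate is slung: faster than 2 rad/s (velocity of joint gate above 2 rad/s).
It fails at once if a bystander is shifted by more than 30 mm (distance of any of board, tape, screwdriver, tray, meter, flux_jar, cleaner from where it was at the start of the episode above 0.03 m).
It also fails if it takes over 70 s, if anything falls off the work surface, if the arm or the gripper's body presses on something with over 40 N, if the wrist force passes 120 N, or if a joint passes its speed limit or range.

## Working session

There is one attempt and no reset: what is moved stays moved. The work goes in short steps, Python scripts to look and compute and a tool call to move; the robot and the scene stay as the last step left them, time stands still between calls to the robot, and variables do not carry over. Pictures are saved under pics/ and viewed, at most 10 in all, crops included, and the job is handed in when it is done.

Besides the shell and the picture viewer there is one more tool, called as name(argument=value, ...) on one line, values as JSON. arm_command: Moves the arm, as the interface text tells. Its arguments: {"type":"object","properties":{"turn":{"type":"array"},"xyz":{"type":"array"},"claw":{"type":"array"},"squeeze":{"type":"number"}},"required":["turn","xyz","claw"]}

```bash
mkdir -p pics; cat > h.py <<'E'
import numpy as np, cv2
from rig import env, imaging
def cam(n):
    c=imaging.camera_info(n); K=np.array(c["camera_matrix"]); R=cv2.Rodrigues(np.array(c["rvec"],float))[0]; t=np.array(c["tvec"],float).ravel()
    return K,R,t
def world(c,u,v,d):
    K,R,t=c; p=np.linalg.inv(K)@np.array([u*1.0,v,1])*d
    return R.T@(p-t)
def plane(c,u,v,z):
    K,R,t=c; r=R.T@np.linalg.inv(K)@np.array([u*1.0,v,1]); o=-R.T@t
    return o+r*(z-o[2])/r[2]
def cloud(c,d):
    K,R,t=c; v,u=np.mgrid[:400,:640]; p=np.stack([u,v,np.ones_like(u)],-1)@np.linalg.inv(K).T*d[...,None]
    return (p-t)@R
def st():
    s=env.observe(); print(round(s["time_s"],2),np.round(s["position"],4),np.round(s["ft_force"],2),s["grip_width"]); print(np.round(s["tool_rot"],3)); return s
E
python3 - <<'E'
from h import *
st()
for n in("scene","top"):
    c=cam(n); im,d=imaging.get_image(n); cv2.imwrite(f"pics/{n}0.png",im); P=cloud(c,d)
    np.savez(f"/tmp/{n}0.npz",im=im,P=P,d=d)
    hsv=cv2.cvtColor(im,cv2.COLOR_BGR2HSV); h,s,v=cv2.split(hsv)
    for nm,m in (("red",((h<8)|(h>172))&(s>130)&(v>70)),("yellow",(h>20)&(h<35)&(s>120)&(v>90)),("blue",(h>100)&(h<125)&(s>120)&(v>60))):
        k,l,stt,ce=cv2.connectedComponentsWithStats(m.astype(np.uint8))
        for i in range(1,k):
            if stt[i,4]>25:
                q=P[(l==i)&(d>0)]
                print(n,nm,stt[i],ce[i].round(1),np.median(q,0).round(3) if len(q) else "", q.max(0).round(3) if len(q) else"",q.min(0).round(3) if len(q) else"")
E
```

```text
0.0 [ 0.2236 -0.5022  0.2307] [-0.69 -0.72  0.38] 0.08540814626652558
[[ 0.914  0.407 -0.   ]
 [ 0.407 -0.914  0.001]
 [ 0.    -0.001 -1.   ]]
scene red [557  17  26  44 310] [569.4  40. ] [-0.833  0.422  0.183] [-0.753  0.435  0.24 ] [-1.877  0.402 -0.164]
scene red [328 177  21  19 236] [338.6 186.5] [ 0.498 -0.009  0.142] [0.535 0.02  0.162] [ 0.324 -0.119 -0.008]
scene red [218 182   8   7  47] [221.8 185. ] [ 0.675 -0.358  0.117] [ 0.686 -0.347  0.121] [ 0.584 -0.48  -0.01 ]
scene yellow [284 143  14  19 126] [291.2 151.8] [ 0.316 -0.328  0.019] [ 0.363 -0.308  0.027] [ 0.248 -0.37  -0.01 ]
scene yellow [130 198  13  31 202] [136.2 212.9] [ 0.925 -0.491  0.128] [ 0.96  -0.484  0.171] [ 0.823 -0.665 -0.006]
scene blue [   0    0   89   69 4678] [39.1 29.1] [ 0.5   -1.458  0.298] [ 0.61  -1.439  0.421] [ 0.289 -1.591  0.172]
scene blue [307  22  33  29 607] [322.4  37. ] [-0.81  -0.888 -0.138] [-0.788 -0.788 -0.039] [-0.864 -1.005 -0.208]
scene blue [ 108  107   68   48 1894] [141.4 129.8] [ 0.136 -1.553 -0.48 ] [ 0.241 -1.435 -0.456] [-0.042 -1.736 -0.589]
scene blue [286 162  11
[... 427 characters left out ...]
.625  0.001]
top red [306 199  23  25 496] [317.4 211.2] [ 0.508 -0.01   0.145] [0.547 0.022 0.166] [ 0.478 -0.037 -0.004]
top yellow [496  48  20  14 157] [505.6  54.3] [ 0.916 -0.494  0.145] [ 0.961 -0.489  0.175] [ 0.89  -0.506  0.083]
top yellow [285 189  97  11 420] [333.4 194.1] [ 0.549 -0.049  0.153] [0.562 0.068 0.159] [ 0.537 -0.177  0.07 ]
top yellow [432 272  15  25 222] [438.7 284.4] [ 0.328 -0.329  0.024] [ 0.362 -0.314  0.032] [ 0.3   -0.349  0.011]
top blue [ 514   31   56   56 2689] [541.6  57.7] [ 0.937 -0.616  0.089] [ 1.015 -0.573  0.099] [ 0.882 -0.686  0.004]
top blue [381 194  14  21 146] [387.3 201.9] [ 0.53  -0.176  0.187] [ 0.544 -0.17   0.192] [ 0.504 -0.192  0.109]
```

```bash
python3 - <<'E'
from h import *
im=cv2.imread("pics/top0.png"); cv2.imwrite("pics/topc.png",cv2.resize(im[100:320,220:520],None,fx=2.6,fy=2.6,interpolation=2))
im=cv2.imread("pics/scene0.png"); cv2.imwrite("pics/scenec.png",cv2.resize(im[90:300,190:490],None,fx=2.6,fy=2.6,interpolation=2))
z=np.load("/tmp/top0.npz");im=z["im"];P=z["P"]
h,s,v=cv2.split(cv2.cvtColor(im,cv2.COLOR_BGR2HSV))
c=cam("top")
m=(h>20)&(h<35)&(s>120)&(v>90); m[:185]=0;m[202:]=0;m[:,:280]=0;m[:,390:]=0
vv,uu=np.nonzero(m); q=np.array([plane(c,a,b,.152) for a,b in zip(uu,vv)])
print("frame",q.min(0),q.max(0)); f=np.polyfit(q[:,1],q[:,0],1);print(f, np.degrees(np.arctan(f[0])))
m=((h<8)|(h>172))&(s>130)&(v>70);m[:190]=0;m[230:]=0
vv,uu=np.nonzero(m)
r=cv2.minAreaRect(np.stack([uu,vv],1).astype(np.float32));print(r)
for b in cv2.boxPoints(r): print(plane(c,*b,.144), plane(c,*b,.16))
p=P[m];print(np.percentile(p[:,2],[5,25,50,75,95]))
lip=p[p[:,2]>.155];pl=p[(p[:,2]>.138)&(p[:,2]<.15)];print("lip",len(lip),lip.mean(0),"plate",len(pl),pl.mean(0))
E
```

```text
frame [ 0.53220039 -0.16615072  0.152     ] [0.56174868 0.06830443 0.152     ]
[0.0653428  0.55231404] 3.7385520191220727
((247.25555419921875, 209.1667938232422), (161.2093505859375, 24.044784545898438), 1.527525544166565)
[0.48782752 0.35804409 0.144     ] [0.48619457 0.35268061 0.16      ]
[0.54728524 0.35977539 0.144     ] [0.54481486 0.35438752 0.16      ]
[ 0.53770652 -0.03738874  0.144     ] [ 0.53537105 -0.03718271  0.16      ]
[ 0.47857001 -0.03586572  0.144     ] [ 0.47706746 -0.03568114  0.16      ]
[0.14118563 0.14370969 0.1452891  0.14711591 0.16019522]
lip 39 [ 0.47621562 -0.00970759  0.21834955] plate 437 [ 0.51111557 -0.01147185  0.14514817]
```

View pics/topc.png

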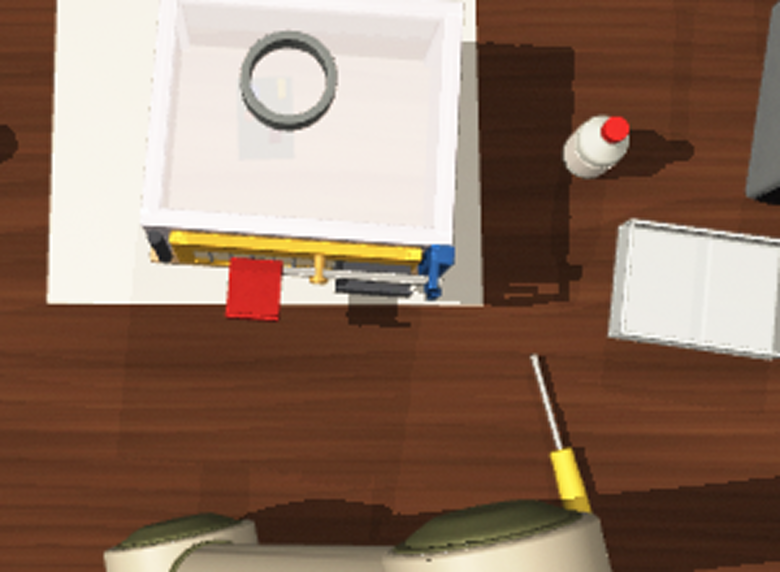

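View pics/scenec.png

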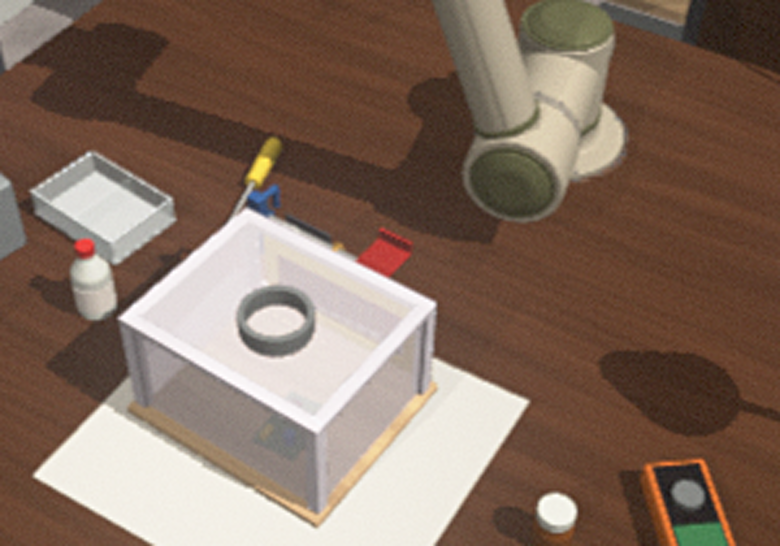

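The top crop shows the gate (yellow) at about (290,245), the red plate at (255,290), the blue catch at (435,270), and the tape on the roof. The scene crop shows the red plate with its raised lip at (395,240), and nothing in front of the gate.

```bash
python3 - <<'E'
from h import *
z=np.load("/tmp/top0.npz");im=z["im"];P=z["P"];d=z["d"]
h,s,v=cv2.split(cv2.cvtColor(im,cv2.COLOR_BGR2HSV))
c=cam("top")
m=((h<8)|(h>172))&(s>130)&(v>70);m[:190]=0;m[230:]=0;m[:,:300]=0;m[:,335:]=0
vv,uu=np.nonzero(m)
r=cv2.minAreaRect(np.stack([uu,vv],1).astype(np.float32));print(r)
for b in cv2.boxPoints(r): print(b,plane(c,*b,.144).round(4), plane(c,*b,.16).round(4))
# yellow front row per column
m=(h>18)&(h<36)&(s>120)&(v>150)
L=[]
for u in range(290,380):
    w=np.nonzero(m[185:205,u])[0]
    if len(w): L.append((u,w[0]+185,w[-1]+185))
L=np.array(L)
for k in(1,2):
    q=np.array([plane(c,a,b,.152) for a,b in zip(L[:,0],L[:,k])])
    f=np.polyfit(q[:,1],q[:,0],1); f=np.polyfit(*(lambda g:(g[:,1],g[:,0]))(q[abs(np.polyval(f,q[:,1])-q[:,0])<.003]),1)
    print("edge",f,np.degrees(np.arctan(f[0])),q[[0,-1]].round(4))
# roof points
w=(P[...,2]>.163)&(P[...,2]<.177)&(d>0)&(P[...,0]>.5)&(P[...,0]<.95)&(abs(P[...,1])<.25)
q=P[w][:,:2].astype(np.float32); r=cv2.minAreaRect(q);print(len(q),r,cv2.boxPoints(r))
E
```

```text
((317.0258483886719, 211.06033325195312), (21.198650360107422, 24.076030731201172), 3.3664605617523193)
[305.7379  222.45515] [0.4805 0.0172 0.144 ] [0.479  0.0166 0.16  ]
[307.15173 198.42067] [0.5397 0.0142 0.144 ] [0.5374 0.0137 0.16  ]
[328.31378 199.66551] [ 0.5368 -0.0378  0.144 ] [ 0.5345 -0.0376  0.16  ]
[326.89996 223.7    ] [ 0.4777 -0.0344  0.144 ] [ 0.4762 -0.0342  0.16  ]
edge [0.06862155 0.55772595] 3.925571078270315 [[ 0.5617  0.0561  0.152 ]
 [ 0.5475 -0.1613  0.152 ]]
edge [0.06085777 0.54680872] 3.482598384891506 [[ 0.5518  0.056   0.152 ]
 [ 0.5376 -0.1611  0.152 ]]
10645 ((0.6537473201751709, -0.05608224868774414), (0.29099351167678833, 0.28044193983078003), 85.7014389038086) [[ 0.5030153  -0.19065964]
 [ 0.78266835 -0.21167982]
 [ 0.80447936  0.07849514]
 [ 0.5248263   0.09951532]]
```

arm_command(turn=[[0,0,-1],[0,0,-1],[0,0,-1],[0,0,-1],[0,0,-1],[0,0,-1]], xyz=[[0,0,-0.5],[0,0,-0.5],[0,0,-0.4],[0,0,0],[0,0,0],[0,0,0]], claw=[0,0,0,0,0,0], squeeze=20)

```text
time_s: 0.7
position: [0.2236, -0.5023, 0.301]
tool_rot: [[0.585, 0.811, -0.0], [0.811, -0.585, 0.001], [0.0, -0.001, -1.0]]
ft_force: [0.3, -0.7, -0.1]
grip_width: 0.0001
gripper_force: 0.0
```

arm_command(turn=[[0,0,0],[0,0,0],[0,0,0],[0,0,0],[0,0,0],[0,0,0],[0,0,0],[0,0,0],[0,0,0],[0,0,0],[0,0,0],[0,0,0]], xyz=[[0.5,-0.1,0],[0.9,-0.1,0],[0.9,-0.1,0],[0.9,-0.1,0],[0.9,-0.1,0],[0.9,-0.1,0],[0.9,-0.1,0],[0.9,-0.1,0],[0.9,-0.1,0],[0.9,-0.1,0],[0.9,-0.1,0],[0.9,-0.1,0]], claw=[0,0,0,0,0,0,0,0,0,0,0,0])

```text
time_s: 1.9
position: [0.4813, -0.0446, 0.3012]
tool_rot: [[0.588, 0.809, -0.0], [0.809, -0.588, 0.0], [-0.0, -0.0, -1.0]]
ft_force: [1.1, -0.8, -0.3]
grip_width: -0.0001
gripper_force: 0.0
```

arm_command(turn=[[0,0,-1],[0,0,-1],[0,0,-1],[0,0,-1],[0,0,-1],[0,0,-1],[0,0,-1],[0,0,-1],[0,0,-1],[0,0,-1],[0,0,-1],[0,0,-1]], xyz=[[0,0,0],[0,0,0],[0,0,0],[0,0,0],[0,0,0],[0,0,0],[0,0,0],[0,0,0],[0,0,0],[0,0,0],[0,0,0],[0,0,0]], claw=[0,0,0,0,0,0,0,0,0,0,0,0])

```text
time_s: 3.1
position: [0.4807, -0.0465, 0.301]
tool_rot: [[-0.41, 0.912, -0.001], [0.912, 0.41, 0.0], [0.001, -0.001, -1.0]]
ft_force: [0.2, 0.5, -0.4]
grip_width: 0.0
gripper_force: 0.0
```

arm_command(turn=[[0,0,-1],[0,0,-1],[0,0,-1],[0,0,-1],[0,0,-1],[0,0,-1],[0,0,-1],[0,0,-1],[0,0,-1],[0,0,-1],[0,0,-1],[0,0,-1]], xyz=[[0,0,0],[0,0,0],[0,0,0],[0,0,0],[0,0,0],[0,0,0],[0,0,0],[0,0,0],[0,0,0],[0,0,0],[0,0,0],[0,0,0]], claw=[0,0,0,0,0,0,0,0,0,0,0,0])

```text
time_s: 4.3
position: [0.4807, -0.0465, 0.301]
tool_rot: [[-0.995, 0.101, -0.001], [0.101, 0.995, 0.0], [0.001, 0.0, -1.0]]
ft_force: [-0.5, -0.9, -0.6]
grip_width: -0.0002
gripper_force: 0.0
```

arm_command(turn=[[0,0,-0.4],[0,0,0]], xyz=[[0,0,0],[0,0,0]], claw=[0,0])

```text
time_s: 4.5
position: [0.4807, -0.0465, 0.3011]
tool_rot: [[-0.998, 0.07, -0.001], [0.07, 0.998, 0.0], [0.001, 0.0, -1.0]]
ft_force: [0.3, -0.3, 0.7]
grip_width: 0.0
gripper_force: 0.0
```

```bash
python3 - <<'E'
from h import *
s=st();print(np.round(s["q"],1))
c=cam("wrist");im,d=imaging.get_image("wrist");cv2.imwrite("pics/w1.png",im)
P=cloud(c,d);np.savez("/tmp/w1.npz",im=im,P=P,d=d,K=c[0],R=c[1],t=c[2])
E
```

```text
4.5 [ 0.4807 -0.0465  0.3011] [ 0.34 -0.3   0.74] 2.5808108835353843e-05
[[-0.998  0.07  -0.001]
 [ 0.07   0.998  0.   ]
 [ 0.001  0.    -1.   ]]
[ -19.6   12.5   76.4    0.    91.2 -105.6]
```

View pics/w1.png

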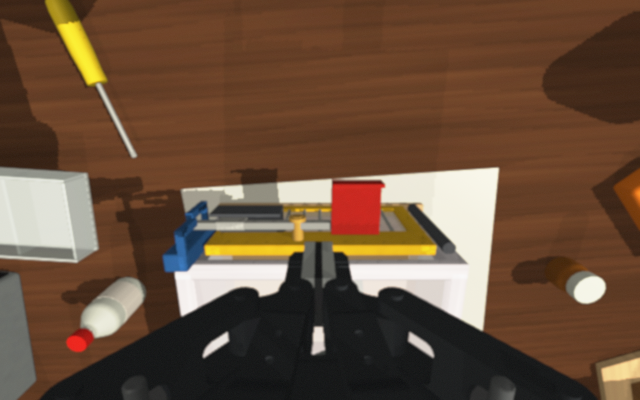

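The wrist view shows the red plate at (332–380, 187–235) with its lip at row 183, the yellow frame's near edge along row 234 and the blue catch at (188,240).

```bash
python3 - <<'E'
from h import *
z=np.load("/tmp/w1.npz");im=z["im"];P=z["P"];c=(z["K"],z["R"],z["t"])
h,s,v=cv2.split(cv2.cvtColor(im,cv2.COLOR_BGR2HSV))
m=((h<8)|(h>172))&(s>130)&(v>60);m[:170]=0;m[245:]=0;m[:,:320]=0;m[:,400:]=0
bright=m.copy()
for r in list(range(178,190))+[200,215,225,230,234,236]:
    u=np.nonzero(m[r])[0]
    if len(u): print(r,u[0],u[-1],v[r,u].mean().round(), "z.144",plane(c,u[0]-.5,r,.144)[:2].round(4),plane(c,u[-1]+.5,r,.144)[:2].round(4),"z.16",plane(c,u.mean(),r,.16)[:2].round(4),"dep",np.median(P[r,u],0).round(4))
y=(h>18)&(h<36)&(s>120)&(v>120)
for k in (220,260,320,390,425):
    w=np.nonzero(y[225:265,k])[0]+225
    print(k,plane(c,k,w[0]-.5,.152)[:2].round(4),plane(c,k,w[-1]+.5,.152)[:2].round(4))
E
```

```text
181 333 379 105.0 z.144 [ 0.4789 -0.0313] [0.4821 0.0146] z.16 [ 0.4766 -0.0101] dep [ 0.4793 -0.0089  0.1488]
182 333 381 97.0 z.144 [ 0.4799 -0.0313] [0.4832 0.0166] z.16 [ 0.4776 -0.0092] dep [ 0.4793 -0.0085  0.1529]
183 333 382 122.0 z.144 [ 0.4809 -0.0314] [0.4843 0.0175] z.16 [ 0.4786 -0.0087] dep [ 0.4792 -0.0084  0.1571]
184 333 383 168.0 z.144 [ 0.4819 -0.0314] [0.4854 0.0185] z.16 [ 0.4795 -0.0083] dep [ 0.4799 -0.0082  0.1587]
185 333 384 199.0 z.144 [ 0.4829 -0.0315] [0.4865 0.0195] z.16 [ 0.4805 -0.0079] dep [ 0.4809 -0.0086  0.1587]
186 333 384 209.0 z.144 [ 0.4839 -0.0315] [0.4875 0.0195] z.16 [ 0.4815 -0.0079] dep [ 0.4818 -0.0078  0.1588]
187 333 382 210.0 z.144 [ 0.4849 -0.0316] [0.4884 0.0175] z.16 [ 0.4824 -0.0089] dep [ 0.4827 -0.0087  0.1588]
188 332 380 207.0 z.144 [ 0.4858 -0.0326] [0.4892 0.0155] z.16 [ 0.4832 -0.0103] dep [ 0.4879 -0.0084  0.1426]
189 332 380 204.0 z.144 [ 0.4869 -0.0327] [0.4903 0.0155] z.16 [ 0.4842 -0.0103] dep [ 0.4888 -0.0086  0.1428]
200 332 379 202.0 z.144 [ 0.4982 -0.0334] [0.5015 0.0144] z.16 [ 0.4949 -0.0112] dep [ 0.5004 -0.0093  0.1428]
215 331 380 199.0 z.144 [ 0.5139 -0.0353] [0.5175 0.0152] z.16 [ 0.5099 -0.0117] dep [ 0.5162 -0.0099  0.1427]
225 331 379 186.0 z.144 [ 0.5247 -0.0359] [0.5282 0.014 ] z.16 [ 0.5201 -0.0126] dep [ 0.527  -0.0108  0.1428]
230 331 379 184.0 z.144 [ 0.5302 -0.0362] [0.5337 0.0139] z.16 [ 0.5253 -0.0127] dep [ 0.5325 -0.011   0.143 ]
220 [ 0.5229 -0.1469] [ 0.5458 -0.1506]
260 [ 0.5246 -0.1069] [ 0.5498 -0.11  ]
320 [ 0.5278 -0.0469] [ 0.5375 -0.0476]
390 [0.5327 0.0229] [0.5592 0.0228]
425 [0.5362 0.0579] [0.5606 0.0586]
```

arm_command(turn=[[0,0,0],[0,0,0],[0,0,0],[0,0,0],[0,0,0],[0,0,0],[0,0,0],[0,0,0],[0,0,0],[0,0,0],[0,0,0]], xyz=[[-0.2,0.4,0],[-0.23,0.52,0],[0,0,0.4],[0,0,0.5],[0,0,0.5],[0,0,0.5],[0,0,0.4],[0,0,0.3],[0,0,0.2],[0,0,0.1],[0,0,0]], claw=[0,0,0,0,0,0,0,0,0,0,0])

```text
time_s: 5.65
position: [0.5054, -0.0021, 0.1561]
tool_rot: [[-0.998, 0.07, -0.001], [0.07, 0.998, 0.0], [0.001, 0.0, -1.0]]
ft_force: [-1.5, -1.0, 0.8]
grip_width: -0.0
gripper_force: 0.0
```

arm_command(turn=[[0,0,0],[0,0,0],[0,0,0],[0,0,0]], xyz=[[0,0,0.06],[0,0,0.04],[0,0,0],[0,0,0]], claw=[0,0,0,0])

```text
time_s: 6.05
position: [0.5055, -0.0021, 0.1515]
tool_rot: [[-0.998, 0.07, 0.0], [0.07, 0.998, -0.0], [-0.0, -0.0, -1.0]]
ft_force: [0.3, 0.1, 1.1]
grip_width: 0.0001
gripper_force: 0.0
```

arm_command(turn=[[0,0,0],[0,0,0],[0,0,0],[0,0,0],[0,0,0],[0,0,0]], xyz=[[0.05,0,0.02],[0.04,0,0.02],[0.04,0,0.02],[0.03,0,0.02],[0.02,0,0],[0,0,0]], claw=[0,0,0,0,0,0])

```text
time_s: 6.65
position: [0.4964, -0.0015, 0.1473]
tool_rot: [[-0.998, 0.07, -0.0], [0.07, 0.998, -0.0], [0.0, -0.0, -1.0]]
ft_force: [-0.4, -0.4, 1.1]
grip_width: 0.0001
gripper_force: 0.0
```

arm_command(turn=[[0,0,0],[0,0,0],[0,0,0]], xyz=[[0.02,0,0],[0.02,0,0],[0,0,0]], claw=[0,0,0])

```text
time_s: 6.95
position: [0.4948, -0.0013, 0.1474]
tool_rot: [[-0.998, 0.07, 0.001], [0.07, 0.998, 0.0], [-0.001, 0.0, -1.0]]
ft_force: [1.7, 1.4, -0.6]
grip_width: 0.0
gripper_force: 0.9
```

arm_command(turn=[[0,0,0],[0,0,0],[0,0,0]], xyz=[[0.02,0,0],[0,0,0],[0,0,0]], claw=[0,0,0])

```text
time_s: 7.25
position: [0.4944, -0.0012, 0.1475]
tool_rot: [[-0.998, 0.07, 0.003], [0.07, 0.998, 0.0], [-0.003, 0.0, -1.0]]
ft_force: [5.4, 2.4, -1.8]
grip_width: -0.0001
gripper_force: 2.6
```

arm_command(turn=[[0,0,0],[0,0,0],[0,0,0]], xyz=[[0.02,0,0],[0,0,0],[0,0,0]], claw=[0,0,0])

```text
time_s: 7.55
position: [0.4943, -0.0012, 0.1476]
tool_rot: [[-0.998, 0.07, 0.005], [0.07, 0.998, 0.0], [-0.005, 0.0, -1.0]]
ft_force: [9.4, 2.2, -4.8]
grip_width: 0.0001
gripper_force: 4.6
```

arm_command(turn=[[0,0,0],[0,0,0],[0,0,0],[0,0,0],[0,0,0]], xyz=[[-0.015,0,0],[0,0,0.02],[0,0,0.02],[0,0,0.02],[0,0,0]], claw=[0,0,0,0,0])

```text
time_s: 8.05
position: [0.4944, -0.0013, 0.1449]
tool_rot: [[-0.998, 0.07, 0.003], [0.07, 0.998, -0.0], [-0.003, 0.0, -1.0]]
ft_force: [6.0, 1.5, 1.5]
grip_width: 0.0002
gripper_force: 2.7
```

arm_command(turn=[[0,0,0],[0,0,0],[0,0,0],[0,0,0]], xyz=[[0,0,0.01],[0,0,0.01],[0,0,0],[0,0,0]], claw=[0,0,0,0])

```text
time_s: 8.45
position: [0.4944, -0.0013, 0.144]
tool_rot: [[-0.998, 0.07, 0.003], [0.07, 0.998, -0.0], [-0.003, 0.0, -1.0]]
ft_force: [6.9, 2.0, 2.6]
grip_width: 0.0002
gripper_force: 2.6
```

arm_command(turn=[[0,0,0],[0,0,0],[0,0,0],[0,0,0]], xyz=[[0,0,0.01],[0,0,0.01],[0,0,0],[0,0,0]], claw=[0,0,0,0])

```text
time_s: 8.85
position: [0.4944, -0.0013, 0.1429]
tool_rot: [[-0.998, 0.07, 0.003], [0.07, 0.998, -0.0], [-0.003, 0.0, -1.0]]
ft_force: [5.4, 1.8, 1.7]
grip_width: 0.0
gripper_force: 2.6
```

arm_command(turn=[[0,0,0],[0,0,0],[0,0,0],[0,0,0]], xyz=[[0,0,0.01],[0,0,0.01],[0,0,0],[0,0,0]], claw=[0,0,0,0])

```text
time_s: 9.25
position: [0.4944, -0.0012, 0.142]
tool_rot: [[-0.998, 0.07, 0.003], [0.07, 0.998, -0.0], [-0.003, 0.0, -1.0]]
ft_force: [6.1, 2.3, 1.6]
grip_width: -0.0003
gripper_force: 2.6
```

arm_command(turn=[[0,0,0],[0,0,0],[0,0,0],[0,0,0]], xyz=[[0,0,0.01],[0,0,0.01],[0,0,0],[0,0,0]], claw=[0,0,0,0])

```text
time_s: 9.65
position: [0.4934, -0.0013, 0.1405]
tool_rot: [[-0.998, 0.07, 0.001], [0.07, 0.998, 0.0], [-0.001, 0.0, -1.0]]
ft_force: [3.6, 1.1, 1.2]
grip_width: 0.0001
gripper_force: 1.6
```

arm_command(turn=[[0,0,0],[0,0,0],[0,0,0],[0,0,0]], xyz=[[0.01,0,0.006],[0.015,0,0],[0.015,0,0],[0,0,0]], claw=[0,0,0,0])

```text
time_s: 10.05
position: [0.4918, -0.0009, 0.1401]
tool_rot: [[-0.998, 0.07, 0.002], [0.07, 0.998, 0.0], [-0.002, 0.001, -1.0]]
ft_force: [5.7, 3.8, 0.3]
grip_width: 0.0
gripper_force: 2.9
```

arm_command(turn=[[0,0,0],[0,0,0],[0,0,0],[0,0,0],[0,0,0]], xyz=[[0,0.02,0],[0.01,0.02,0],[0.015,0.015,0],[0.015,0.015,0],[0,0,0]], claw=[0,0,0,0,0])

```text
time_s: 10.55
position: [0.489, 0.0026, 0.1399]
tool_rot: [[-0.998, 0.07, -0.001], [0.07, 0.998, 0.0], [0.001, -0.0, -1.0]]
ft_force: [-0.3, -0.2, 0.5]
grip_width: -0.0
gripper_force: 0.8
```

arm_command(turn=[[0,0,0.3],[0,0,0.3],[0,0,0.3],[0,0,0.3],[0,0,0.3],[0,0,0.3],[0,0,0]], xyz=[[0.025,0.02,0],[0.025,0.02,0],[0.025,0.02,0],[0.025,0.02,0],[0.025,0.02,0],[0.025,0.02,0],[0,0,0]], claw=[0,0,0,0,0,0,0])

```text
time_s: 11.25
position: [0.4826, 0.0097, 0.14]
tool_rot: [[-0.974, 0.226, -0.001], [0.226, 0.974, 0.0], [0.001, 0.0, -1.0]]
ft_force: [-0.6, -0.2, 0.8]
grip_width: 0.0001
gripper_force: 1.0
```

```bash
python3 - <<'E'
from h import *
st()
c=cam("top");im,d=imaging.get_image("top");cv2.imwrite("pics/topc2.png",cv2.resize(im[130:300,250:470],None,fx=3,fy=3,interpolation=2))
E
```

```text
11.25 [0.4826 0.0097 0.14  ] [-0.61 -0.16  0.79] 7.992877354968524e-05
[[-0.974  0.226 -0.001]
 [ 0.226  0.974  0.   ]
 [ 0.001  0.    -1.   ]]
```

View pics/topc2.png

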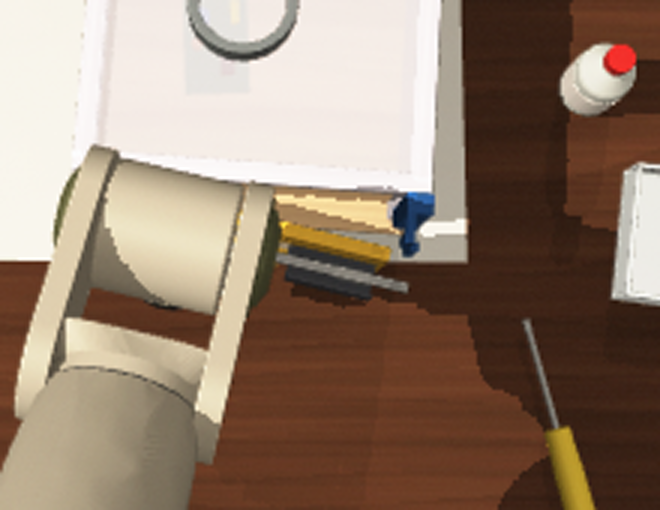

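The gate stands ajar by about 0.2 rad: the frame runs from (285,225) to (390,255), and the bar's nose at (405,287) is clear of the catch at (410,220).

arm_command(turn=[[0,0,0.4],[0,0,0.5],[0,0,0.5],[0,0,0.5],[0,0,0.5],[0,0,0.5],[0,0,0.5],[0,0,0.5],[0,0,0.5],[0,0,0.3],[0,0,0]], xyz=[[0.058,0.042,0],[0.072,0.052,0],[0.072,0.052,0],[0.072,0.052,0],[0.072,0.052,0],[0.072,0.052,0],[0.072,0.052,0],[0.072,0.052,0],[0.072,0.052,0],[0.043,0.032,0],[0,0,0]], claw=[0,0,0,0,0,0,0,0,0,0,0])

```text
time_s: 12.4
position: [0.4619, 0.0455, 0.1401]
tool_rot: [[-0.804, 0.595, 0.0], [0.595, 0.804, 0.0], [-0.0, 0.001, -1.0]]
ft_force: [1.0, 0.9, 1.6]
grip_width: -0.0001
gripper_force: 1.0
```

arm_command(turn=[[0,0,0.4],[0,0,0.5],[0,0,0.5],[0,0,0.5],[0,0,0.5],[0,0,0.5],[0,0,0.5],[0,0,0.5],[0,0,0.5],[0,0,0.3],[0,0,0]], xyz=[[0.058,0.042,0],[0.072,0.052,0],[0.072,0.052,0],[0.072,0.052,0],[0.072,0.052,0],[0.072,0.052,0],[0.072,0.052,0],[0.072,0.052,0],[0.072,0.052,0],[0.043,0.032,0],[0,0,0]], claw=[0,0,0,0,0,0,0,0,0,0,0])

```text
time_s: 13.5
position: [0.4571, 0.0864, 0.1402]
tool_rot: [[-0.501, 0.866, 0.001], [0.866, 0.501, 0.0], [-0.0, 0.001, -1.0]]
ft_force: [1.6, 1.0, 2.7]
grip_width: 0.0003
gripper_force: 1.3
```

```bash
python3 - <<'E'
from h import *
s=st();print(np.round(s["q"],1))
im,d=imaging.get_image("top");cv2.imwrite("pics/topc3.png",cv2.resize(im[130:330,220:470],None,fx=3,fy=3,interpolation=2))
E
```

```text
13.5 [0.4571 0.0864 0.1402] [1.63 1.   2.69] 0.00026837393457206175
[[-0.501  0.866  0.001]
 [ 0.866  0.501  0.   ]
 [-0.     0.001 -1.   ]]
[ -3.9  19.   95.8   0.   65.2 -34. ]
```

View pics/topc3.png

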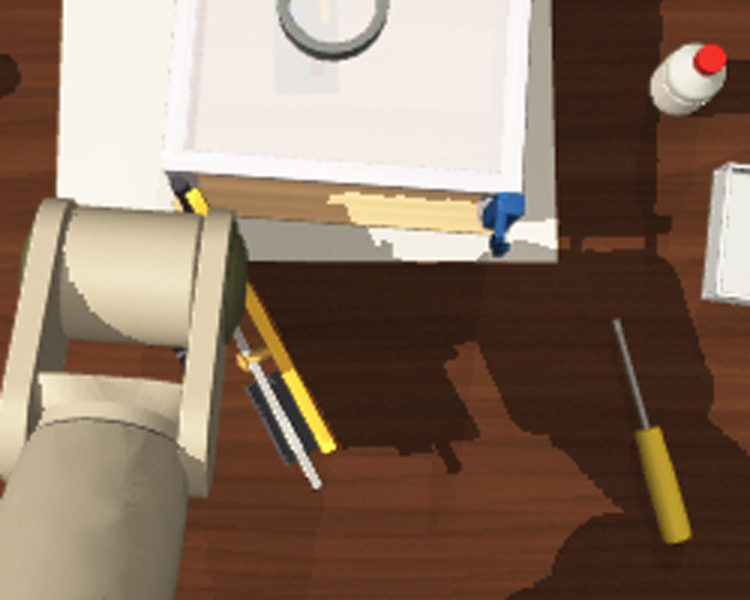

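The gate has reached about 59°: the frame runs from (195,195) to (330,450), and its path is clear.

arm_command(turn=[[0,0,0.4],[0,0,0.5],[0,0,0.5],[0,0,0.5],[0,0,0.5],[0,0,0.5],[0,0,0.5],[0,0,0.5],[0,0,0.5],[0,0,0.5],[0,0,0.3],[0,0,0]], xyz=[[0.058,0.042,0],[0.072,0.052,0],[0.072,0.052,0],[0.072,0.052,0],[0.072,0.052,0],[0.072,0.052,0],[0.072,0.052,0],[0.072,0.052,0],[0.072,0.052,0],[0.072,0.052,0],[0.043,0.032,0],[0,0,0]], claw=[0,0,0,0,0,0,0,0,0,0,0,0])

```text
time_s: 14.75
position: [0.471, 0.1298, 0.1401]
tool_rot: [[-0.07, 0.998, 0.0], [0.998, 0.07, -0.0], [-0.0, 0.0, -1.0]]
ft_force: [2.2, -1.4, 2.8]
grip_width: -0.0002
gripper_force: 1.6
```

arm_command(turn=[[0,0,0],[0,0,0],[0,0,0],[0,0,0],[0,0,0],[0,0,0],[0,0,0],[0,0,0],[0,0,0]], xyz=[[-0.05,0,0],[-0.05,0,-0.05],[0,0,-0.1],[0,0,-0.2],[0,0,-0.5],[0,0,-0.8],[0,0,-0.8],[0,0,-0.4],[0,0,0]], claw=[0,0,0,0,0,0,0,0,0])

```text
time_s: 15.65
position: [0.4716, 0.1251, 0.286]
tool_rot: [[-0.07, 0.998, 0.006], [0.998, 0.07, 0.0], [-0.0, 0.006, -1.0]]
ft_force: [0.1, -0.3, -0.6]
grip_width: -0.0003
gripper_force: 0.0
```

```bash
python3 - <<'E'
from h import *
st()
im,d=imaging.get_image("top");cv2.imwrite("pics/topc4.png",cv2.resize(im[130:330,220:470],None,fx=3,fy=3,interpolation=2))
E
```

```text
15.65 [0.4716 0.1251 0.286 ] [ 0.13 -0.31 -0.62] -0.0002744751242646831
[[-0.07   0.998  0.006]
 [ 0.998  0.07   0.   ]
 [-0.     0.006 -1.   ]]
```

View pics/topc4.png

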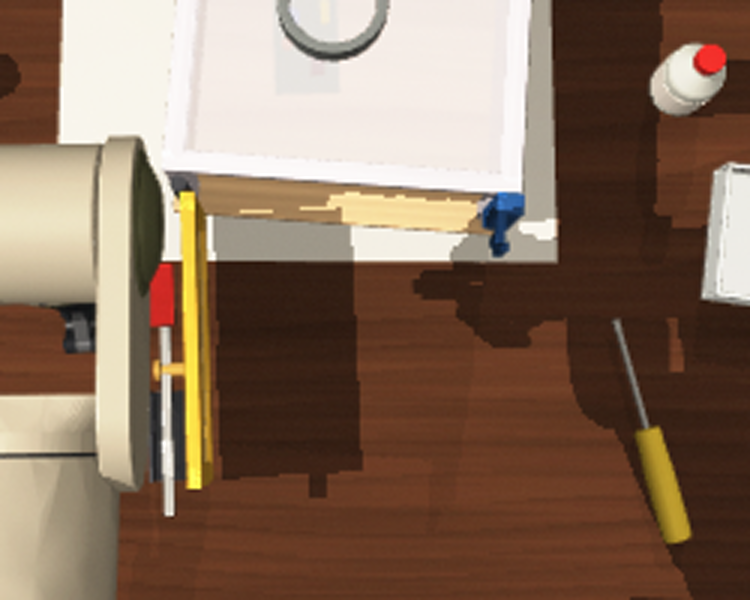

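The gate now stands at about 85° (frame from (188,195) to (203,488)). The tool is clear above it and nothing else has moved, so I'm handing the job in.

```bash
python3 -c "
from rig import env
print(env.close_job())"
```

```text
the job is handed in; nothing more can be done
None
```

The gate is unlatched and standing open at about 85° (about 1.5 rad), untouched, with everything else where it was; I handed the job in at about 16 s, but no verdict was returned.

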